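Hold the anaerobic jar's lid down on its seal while the clips are closed

TASK

Pick up the white jar lid by its grip bar, turn it so that its three lugs stand over the three open clips of the clear jar (any lug over any clip), and lower it level into the jar's mouth without ramming it down or disturbing the other things on the bench. Press it on the jar's soft seal with a steady force of about 15 newtons, lid's weight included, and keep it so for two seconds or more while a colleague gets ready to close the clips: your program finishes while you are still holding the lid down like that.

Things in the scene. Friction and masses are not known exactly. Their poses are not given: they have to be found in the camera images.
- lid: White plastic jar lid, 0.2 to 0.34 kg, lying right way up. Origin: centre of its underside; z up. Round plug 98 mm across, 14 mm high (lowest 4 mm: 93 across); above it a flange 124 mm across, z = 14 to 24 mm; on top a grip bar along x. Three lugs 20 mm wide on the rim, out to 72 mm from the axis, at 0, 120, 240 degrees counterclockwise from +x.
- lid_grip (a point): Point on the lid's axis inside its grip bar, 48 mm above the lid's origin. The bar is an upright rib 14 mm thick (lid's y), 70 mm long (lid's x), top at 60 mm, with a foot 82 x 20 mm up to 28 mm. The lid's top beside the bar (along y) is flat and free; a steel valve 15 mm across, 14 mm high stands at x = -51 mm, a low plug at x = +51 mm.
- lug0 (a point): Outer end of the lid's lug on its +x axis, 70 mm from the axis, 19 mm above the lid's origin.
- lug1 (a point): Outer end of the lid's lug at 120 degrees (counterclockwise from above), likewise.
- lug2 (a point): Outer end of the lid's lug at 240 degrees, likewise.
- jar: Clear round jar, screwed to the bench by its foot, with Petri dishes inside (up to z = 92 mm). Origin: centre of its underside, on the bench; z up. Wall 116 mm across outside, 106 inside, up to z = 125 mm, a soft dark seal on its rim. Three steel toggle clips, 30 mm wide, hang open outside the wall at 0, 120, 240 degrees counterclockwise from +x, out to 90 mm from the axis, below z = 121 mm.
- jar_mouth (a point): Centre of the jar's mouth at the top of the unpressed seal, 137 mm above the jar's origin. The seal ring is 104 mm across inside, 121 outside. The lid's plug goes down inside it with 3 mm play all round, and the underside of the lid's flange comes to lie on it: the lid's origin is then 123 mm above the jar's, less what the seal gives.
- clip0 (a point): The place above the clip on the jar's +x axis where a lug belongs: 70 mm from the jar's axis, 125 mm above its origin. The places of the other two clips are at 120 and 240 degrees.
- seal (a joint): How far the jar's seal is squashed (m): 0 when free, 0.008 when fully flat. It gives like a spring, 1 mm for each 3 N pressing on it (5 mm at 15 N).
- tube_rack: Clear tube rack with micro tubes, 196 x 98 x 36 mm, loose; a bystander. Origin: centre of its underside.
- dish_stack: Stack of four Petri dishes, 90 mm across, 62 mm high, loose; a bystander. Origin: centre of its underside.
- dish: Single Petri dish with amber agar, 90 mm across, 15 mm high, loose; a bystander. Origin: centre of its underside.
- small_bottle: Small glass bottle with a black cap, 38 mm across, 75 mm high, loose, standing between lid and jar; a bystander. Origin: centre of its underside.
- media_bottle: Glass bottle with a blue cap, 70 mm across, 135 mm high, loose; a bystander. Origin: centre of its underside.
- tip_box: Orange box of pipette tips, 85 x 122 x 72 mm, loose; a bystander. Origin: centre of its underside.
- tool_cup: White cup with loops and forceps sticking out of it, 72 mm across, 105 mm high (instruments up to 210 mm), loose; a bystander. Origin: centre of its underside.
There are look-alikes about, which are no part of the job. Leave any brown look-alike of the lid alone.

How it is judged:
On the way, in this order (a step that is already met when the one before it is completed fails the run):
1. the lid is lifted clear of the bench (height (world z) of lid above 0.05 m), for 0.1 s.
2. the lid is in the jar's mouth, its lugs over the clips, pressed on the seal with a steady 9 to 21 N for two seconds (1.8 s count) (horizontal distance between lid and jar below 0.006 m and horizontal distance between any of lug0, lug1, lug2 and clip0 below 0.009 m and contact force between lid and jar between 9 and 21 N), for 1.8 s.
At the end, for the whole second after the job is handed in: The lid sits level (within 0.06 rad) in the jar's mouth, centred within 6 mm, its lugs within 9 mm of their places over the clips, still held by the fingers and at rest, pressed on the seal with 9 to 21 N (seal squashed by 2.7 to 7.3 mm) (all of step 2 and z of lid in the frame of jar between 0.114 and 0.1215 m and angle between lid's own z axis and vertical below 0.06 rad and value of joint seal between 0.0027 and 0.0073 m and contact force between the fingers and lid above 3 N and linear speed of lid below 0.01 m/s); the arm keeps its last pose, push and grip.
It fails at once if the lid is rammed down on the jar (over 45 N) (contact force between lid and jar above 45 N).
It fails at once if a bystander is disturbed (distance of any of tube_rack, dish_stack, dish, small_bottle, media_bottle, tip_box, tool_cup from where it was at the start of the episode above 0.03 m or angle between any of small_bottle, media_bottle, tool_cup's own z axis and vertical above 0.6 rad).
It also fails if it takes over 51 s, if anything falls off the work surface, if the arm or the gripper's body presses on something with over 40 N, if the wrist force passes 120 N, or if a joint passes its speed limit or range.

ROBOT

A 7-joint arm with a two-finger parallel gripper is mounted at the origin on the work surface. World frame = base frame: x ahead of the robot, y to its left, z up, the work surface at z = 0. Lengths are in m, angles in rad, forces in N, time in s.
With the tool pointing down it reaches from about 0.4 to 0.9 m from the base axis. Payload 5.5 kg.
Tool frame: the origin (TCP) lies on the centre line of the jaws, within the pads' length; the fingertips stand 17 mm ahead of it and the grasp point (between the pads) lies 2 mm behind it; z points along the fingers, x is the direction in which the jaws open and shut, and the axes are right-handed (so a half turn about z gives the same grasp; the last joint's range is limited). The gripper opens to 85 mm and grips with 20 to 120 N. Pads are 22 mm wide; open, the fingers measure 114 mm over their backs; the gripper's body (76 mm by 85 mm) begins 54 mm behind the grasp point. The pads swing forward as they close: fully open they stand 13 mm farther back than shut.
Start: joints at [-0.91, 0.501, -0.427, 1.55, 0.221, 1.138, -0.21], TCP at [0.252, 0.599, 0.22] pointing down, gripper open.
Joint ranges: [-2.88, 2.88], [-0.31, 2.03], [-1.54, 1.56], [0.2, 2.42], [-1.41, 4.55], [0.19, 2.02], [-2.57, 2.57]. Speed limits (rad/s): [2.57, 2.57, 3.14, 3.14, 3.14, 3.14, 3.14].

INTERFACE

Orientations are given as a rotation vector (axis times angle).
In Python, from workcell import observe, read_camera, camera_info, close_job gives the robot as it stands.
- The arm moves only by the shell command python3 -m pendant 'ROWS' [FORCE]. ROWS is JSON, a list of rows, each an object of numbers: "jaw": the gripper's target within -1 to 1 (shut at 1, half-way at 0, fully open at -1); "x", "y", "z": the shift along the world's x, y, z as a fraction of full scale; "roll": the turn about the world's z as a fraction of full scale. A call has 1 to 5 rows; each row shifts and turns the commanded pose from where the row before left it; what a row does not reach is not made up. Full scale, the value 1, is 0.025 m for a shift and 0.08 rad for a turn. A row lasts 1/10 s, in which the tool goes at most 50 mm and 8.59 degrees, less where a joint would pass 70% of its speed; a pose out of reach is approached as far as the arm can. A call with a number of a shift or a turn outside -1 to 1 is refused whole. A call with a gripper value outside its range is refused whole. The fingers move at their own pace and stop on an object; FORCE is the grip in N (left out, the last holds). Time passes only in rows, so rows that do not move let the fingers close. It gives the time, the measured TCP pose, the force and the opening at its end, in the units of the state.
- observe(): the state, without advancing time (a new reading comes with each control period).
- read_camera(name): name is "side" or "top"; returns the picture (400x640x3 uint8, blue, green, red); there is no depth.
- camera_info(name): a dict with "intrinsics" (3x3 intrinsics, pixels), "D" ([k1, k2, p1, p2, k3] as OpenCV has them; the pictures are not rectified), "R" (3x3) and "t" (3): a world point X has camera coordinates R X + t. Camera axes: x right, y down, z forward; pixel columns grow to the right and rows downward; lengths in m; the calibration is good to about 2 mm. A picture is of the moment at which its call begins. camera_info takes no time and is no camera call.
- close_job(): hands the job in, once; it reports no verdict.
The state is a dict: "t": time; "joints": joint angles; "qd": joint speeds; "joint_efforts": joint torques, N m; "position": TCP position; "ee_rot": TCP orientation; "contact_force": force on the tool from outside, world axes, zero at the start; "ft_torque": the same for the moment, N m; "finger_gap": finger opening in m.
Only numpy, scipy, OpenCV 4.12 (cv2) and the standard library are available. Lean on these libraries where they do the work, as an engineer would, in place of code of your own. Each camera call takes 0.05 s, during which the arm holds its last target. There are 200 camera calls.

## Working session

There is one attempt and no reset: what is moved stays moved. The work goes in short steps, Python scripts to look and compute and a shell command to move; the robot and the scene stay as the last step left them, time stands still between calls to the robot, and variables do not carry over. Pictures are saved under pics/ and viewed, about 8 in all and at most 12, crops included, and the job is handed in when it is done.

```bash
mkdir -p pics; ls; python3 - <<'E'
from workcell import *
import cv2,numpy as np
for n in ("top","side"):
    im=read_camera(n); cv2.imwrite(f"pics/{n}0.png",im)
    c=camera_info(n); print(n,np.round(c["intrinsics"],1).tolist(),np.round(c["D"],3),np.round(c["R"],3).tolist(),np.round(c["t"],3))
print(observe())
E
```

```text
pics
top [[414.1, 0.0, 314.8], [0.0, 414.1, 201.6], [0.0, 0.0, 1.0]] [-0.007  0.     0.     0.     0.   ] [[0.062, -0.998, -0.001], [-0.973, -0.061, -0.222], [0.221, 0.014, -0.975]] [-1.00e-03  5.93e-01  1.18e+00]
side [[458.5, 0.0, 320.5], [0.0, 458.5, 200.1], [0.0, 0.0, 1.0]] [0.044 0.    0.    0.    0.   ] [[0.863, -0.505, -0.016], [-0.318, -0.519, -0.793], [0.392, 0.69, -0.609]] [-0.479  0.261  1.159]
{'t': 0.1, 'joints': array([-0.90982628,  0.50174785, -0.42681979,  1.55137913,  0.22073936,
        1.13830977, -0.21029465]), 'qd': array([ 0.00154338, -0.00376013,  0.00013342, -0.0021692 , -0.0003689 ,
        0.0005209 ,  0.0017108 ]), 'joint_efforts': array([-1.24956470e-02, -5.70809948e+01, -5.83904207e+00, -2.81746477e+01,
        1.04024395e-02,  5.49171382e-03, -8.08081751e-06]), 'position': array([0.25153641, 0.59862975, 0.21905407]), 'ee_rot': array([ 2.61576444e+00,  1.73830703e+00, -2.45137325e-03]), 'contact_force': array([-0.067637  ,  0.36021161, -0.06817646]), 'ft_torque': array([ 0.00193847,  0.02102482, -0.03085498]), 'finger_gap': 0.08512048953868798}
```

View pics/top0.png

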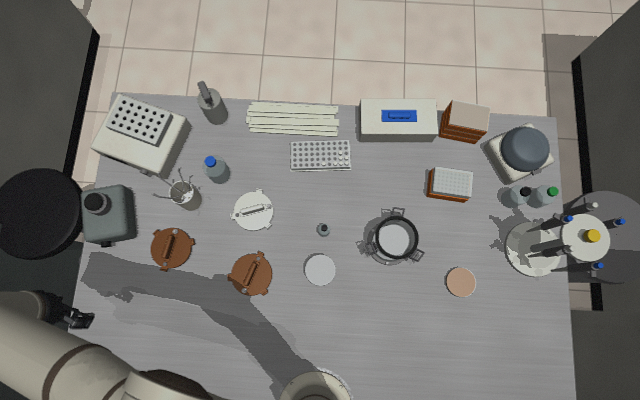

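View pics/side0.png

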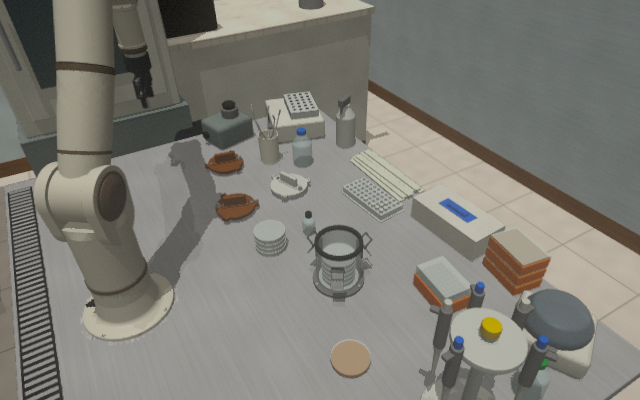

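Top view: the white lid is at about (253,210), the brown look-alikes at (172,248) and (251,273), and the jar at (397,238). The small bottle is at (323,229), the dish stack at (320,269), the tool cup at (182,192) and the media bottle at (215,170). The white lid fits the description, being white with a grip bar and lugs. I'll confirm it in one enlarged crop.

```bash
cat > h.py <<'E'
from workcell import *
import cv2,numpy as np
def ray(n,uv):
    c=camera_info(n);K=np.array(c["intrinsics"]);R=np.array(c["R"]);t=np.array(c["t"])
    p=cv2.undistortPoints(np.array(uv,float).reshape(-1,1,2),K,np.array(c["D"])).reshape(-1,2)
    return -R.T@t, np.c_[p,np.ones(len(p))]@R
def plane(n,uv,z):
    o,d=ray(n,uv); return (o+d*((z-o[2])/d[:,2])[:,None])[:,:2]
def proj(n,X):
    c=camera_info(n);r,_=cv2.Rodrigues(np.array(c["R"]))
    return cv2.projectPoints(np.array(X,float).reshape(-1,3),r,np.array(c["t"]),np.array(c["intrinsics"]),np.array(c["D"]))[0].reshape(-1,2)
E
python3 - <<'E'
from h import *
t=cv2.imread("pics/top0.png");s=cv2.imread("pics/side0.png")
f=lambda im,x,y,w,h,k:cv2.resize(im[y:y+h,x:x+w],None,fx=k,fy=k,interpolation=cv2.INTER_CUBIC)
a=np.hstack([f(t,223,185,60,50,6.5),f(t,357,200,80,66.0.__int__(),4.92)[:325]]) if 0 else None
A=f(t,220,182,65,55,6); B=f(t,355,200,65,55,6)
C=f(s,258,162,65,55,6); D=f(s,300,220,76,64,5)
D=f(s,300,222,78,66,5)
cv=np.zeros((660,780,3),np.uint8)
B=f(t,360,203,65,65,6)
cv=np.zeros((600,800,3),np.uint8)
cv[:300,:390]=f(t,220,187,65,50,6);cv[300:600,:390]=f(s,258,162,65,50,6)
cv[:300,400:800]=f(t,357,205,80,60,5);cv[300:600,400:800]=f(s,300,225,80,60,5)
cv2.imwrite("pics/crop1.png",cv)
E
```

```text
(no output)
```

View pics/crop1.png

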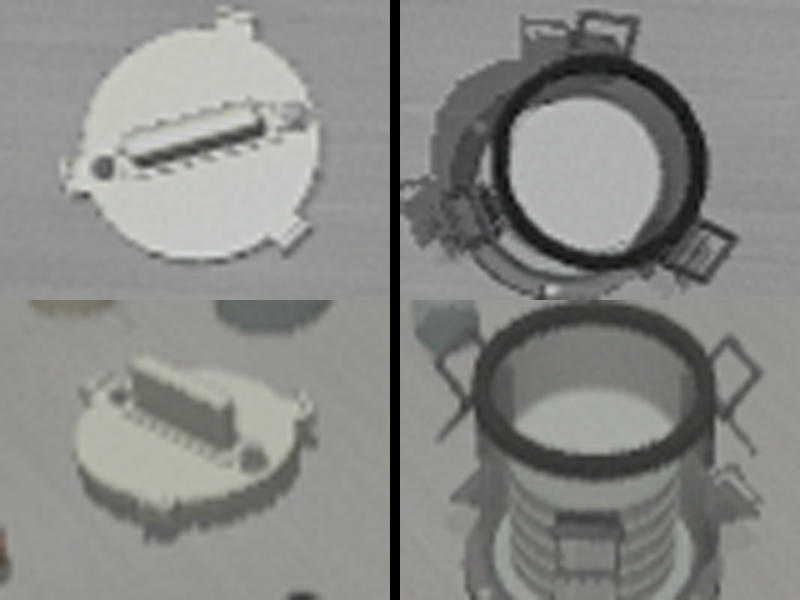

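The crop confirms the white lid. In the top view its lugs are at crop (66,175), (237,20) and (292,235), with the dark plug at the left lug (+x) and the valve at the right. The jar's seal ring is a dark circle at crop (600,160), with clip loops at (607,18), (722,257) and about (420,205).

```bash
python3 - <<'E'
from h import *
t=cv2.imread("pics/top0.png")
g=cv2.cvtColor(t,cv2.COLOR_BGR2GRAY)
deg=lambda v:np.degrees(np.arctan2(v[...,1],v[...,0]))
# lid
x0,y0=225,185; m=np.uint8(g[y0:238,x0:282]>190)*255; m=cv2.morphologyEx(m,cv2.MORPH_CLOSE,np.ones((5,5)))
c=max(cv2.findContours(m,0,1)[0],key=cv2.contourArea).reshape(-1,2)+[x0,y0]
P=plane("top",c,.024)
def circ(P):
    A=np.c_[2*P,np.ones(len(P))]; s=np.linalg.lstsq(A,(P**2).sum(1),rcond=None)[0]; return s[:2],np.sqrt(s[2]+s[:2]@s[:2])
C,r=circ(P)
for _ in range(8):
    d=abs(np.hypot(*(P-C).T)-r); C,r=circ(P[d<.003])
print("lid",C,r,(d<.003).sum())
lug=np.array([[66,175],[237,20],[292,235]])/6+[220,187]
L=plane("top",lug,.022)-C; print("lug",np.hypot(*L.T),deg(L),deg(L)%120)
pv=np.array([[105,167],[293,117]])/6+[220,187]; Q=plane("top",pv,.03)-C; print("plug/valve",np.hypot(*Q.T),deg(Q))
b=np.array([[125,140],[265,110]])/6+[220,187]; B=plane("top",b,.060)-C; print("bar ends(z60)",B,deg(B[0]-B[1]))
far=np.hypot(*(P-C).T)>.066; print("far angles",np.round(np.sort(deg(P[far]-C)),1))
# jar
x0,y0=368,208; m=np.uint8(g[y0:265,x0:425]<55)*255
n,l,st,_=cv2.connectedComponentsWithStats(m); k=1+np.argmax(st[1:,4])
ys,xs=np.where(l==k); J,_=circ(plane("top",np.c_[xs,ys]+[x0,y0],.137)); R=plane("top",np.c_[xs,ys]+[x0,y0],.137)
for _ in range(8):
    rr=np.hypot(*(R-J).T); k2=(rr>.048)&(rr<.064); J,r=circ(R[k2])
print("jar",J,r,np.percentile(rr[k2],[5,95]),k2.sum())
cl=np.array([[607,18],[722,257],[415,205]])/5+[357,205]
for z in (.09,.105,.121):
    L=plane("top",cl,z)-J; print("clip",z,np.round(np.hypot(*L.T),3),np.round(deg(L),1))
# side: ring outer ellipse, loops
s=cv2.imread("pics/side0.png");gs=cv2.cvtColor(s,cv2.COLOR_BGR2GRAY)
m=np.uint8(gs[222:272,308:368]<70);ys,xs=np.where(m>0);S=plane("side",np.c_[xs,ys]+[308,222],.137);Js=J
for _ in range(10):
    rr=np.hypot(*(S-Js).T);k2=(rr>.046)&(rr<.066);Js,r=circ(S[k2])
print("jar side",Js,r,k2.sum())
cl=np.array([[748,355],[447,350],[588,545]])/5+[300-80,225-60]
for z in (.09,.105,.121):
    L=plane("side",cl,z)-Js; print("clip side",z,np.round(np.hypot(*L.T),3),np.round(deg(L),1))
for nm,z,(u,v) in (("small",.075,(323,229)),("stack",.062,(320,269)),("cup",.105,(182,192)),("media",.135,(211,161)),("rack",.036,(320,156))): print(nm,np.round(plane("top",[(u,v)],z),3))
E
```

```text
lid [0.56135037 0.22625178] 0.05843562992108989 92
lug [0.07032705 0.0673032  0.06959891] [ 108.12125949  -11.7638109  -131.1779132 ] [108.12125949 108.2361891  108.8220868 ]
plug/valve [0.04893103 0.05059136] [111.4383905  -73.58828611]
bar ends(z60) [[-0.00896398  0.03087139]
 [ 0.01078483 -0.03795888]] 106.00926271180852
far angles [-137.8 -135.8 -132.2 -128.5 -126.6  -16.6  -13.1  -12.3   -9.8   -7.9
   -5.3  111.4]
jar [ 0.48894299 -0.19745502] 0.05576935307637272 [0.05150934 0.0596587 ] 389
clip 0.09 [0.27  0.313 0.136] [-66.8 -95.5 -94.7]
clip 0.105 [0.264 0.306 0.131] [-67.  -96.  -95.7]
clip 0.121 [0.257 0.299 0.127] [-67.3 -96.5 -96.9]
jar side [ 0.48914779 -0.20451053] 0.055876176906143826 483
clip side 0.09 [0.112 0.109 0.062] [  10.1  102.7 -123.3]
clip side 0.105 [0.1   0.096 0.076] [   3.7  109.1 -123.1]
clip side 0.121 [0.089 0.085 0.092] [  -5.   117.9 -123. ]
small [[0.509 0.007]]
stack [[0.393 0.009]]
cup [[0.588 0.426]]
media [[0.678 0.344]]
rack [[0.747 0.029]]
```

```bash
python3 - <<'E'
from h import *
deg=lambda v:np.degrees(np.arctan2(v[...,1],v[...,0]))
for n,(x0,y0,x1,y1),th in (("top",(365,205,427,268),70),("side",(306,220,372,274),75)):
    g=cv2.cvtColor(cv2.imread(f"pics/{n}0.png"),cv2.COLOR_BGR2GRAY)
    # rays from guessed centre: inner/outer edges of dark ring -> radial midpoint
    J=np.array([.489,-.200])
    for _ in range(4):
        res=[]
        for a in np.arange(0,360,3):
            e=np.array([np.cos(np.radians(a)),np.sin(np.radians(a))]); rs=np.arange(.040,.075,.0005)
            uv=proj(n,np.c_[J+rs[:,None]*e,np.full(len(rs),.137)]).astype(np.float32)
            v=cv2.remap(g,uv[None,:,0],uv[None,:,1],1)[0]; i=rs[v<th]
            if len(i)>8: res.append(np.r_[J+e*i.mean(),len(i)*.0005])
        res=np.array(res); k=abs(res[:,2]-np.median(res[:,2]))<.002; P=res[k,:2]
        s=np.linalg.lstsq(np.c_[2*P,np.ones(len(P))],(P**2).sum(1),rcond=None)[0]; J=s[:2]
    print(n,J,np.sqrt(s[2]+J@J),np.median(res[:,2]),k.sum())
    J0=J
    cl=(np.array([[607,18],[722,257],[415,205]])-[400,0])/5+[357,205] if n=="top" else np.array([[748,355],[447,350],[588,545]])/5+[220,165]
    for z in (.09,.105,.121):
        L=plane(n,cl,z)-J; print("clip",z,np.round(np.hypot(*L.T),3),np.round(deg(L),1))
E
```

```text
top [ 0.48817655 -0.1965024 ] 0.05606871141732016 0.0105 71
clip 0.09 [0.094 0.094 0.097] [  -8.9 -117.8  104.7]
clip 0.105 [0.09  0.091 0.099] [  -7.4 -119.8  105.5]
clip 0.121 [0.086 0.089 0.101] [  -5.6 -122.   106.3]
side [ 0.48891876 -0.20491573] 0.05559801047710663 0.0125 77
clip 0.09 [0.112 0.109 0.062] [  10.3  102.5 -123.3]
clip 0.105 [0.1   0.097 0.076] [   3.9  108.9 -123.2]
clip 0.121 [0.09  0.085 0.091] [  -4.7  117.7 -123. ]
```

```bash
cat > jar.py <<'E'
from h import *
def jar(n,im,J,z=.137):
    # clean top edges only: near half -> inner edge (r .052), far half -> outer edge (r .0605)
    g=cv2.GaussianBlur(cv2.cvtColor(im,cv2.COLOR_BGR2GRAY),(3,3),0); o=ray(n,[(320,200)])[0][:2]
    for _ in range(5):
        w=(o-J)/np.linalg.norm(o-J); A=[];b=[]
        for a in np.radians(np.arange(0,360,3)):
            e=np.array([np.cos(a),np.sin(a)]); c=e@w
            if abs(c)<.3: continue
            r0=.052 if c>0 else .0605; rs=np.arange(r0-.010,r0+.010,.0005)
            uv=proj(n,np.c_[J+rs[:,None]*e,np.full(len(rs),z)]).astype(np.float32)
            d=np.gradient(cv2.remap(g,uv[None,:,0],uv[None,:,1],1)[0].astype(float))*(-1 if c>0 else 1)
            i=d.argmax()
            if d[i]>1.5: A.append(e); b.append(rs[i]-r0)
        A=np.array(A);b=np.array(b);k=abs(b-np.median(b))<9e-3
        s=np.linalg.lstsq(A[k],b[k],rcond=None)[0]; k=abs(b-A@s)<.003
        s=np.linalg.lstsq(A[k],b[k],rcond=None)[0]; J=J+s
    return J,k.sum(),len(b),np.std(b[k]-A[k]@s)
if __name__=="__main__":
    for n in ("top","side"): print(n,jar(n,cv2.imread(f"pics/{n}0.png"),np.array([.489,-.2])))
E
python3 jar.py
```

```text
top (array([ 0.48987426, -0.19808561]), np.int64(98), 98, np.float64(0.0009002101454545907))
side (array([ 0.49161189, -0.20017214]), np.int64(84), 96, np.float64(0.0009407379060034576))
```

Both views now agree on the jar at about (0.490, -0.199), and the lid is at (0.561, 0.226) with its bar at about 107.5°. I'll move above the lid, turning the jaws about -49°. Meanwhile I'll triangulate the clips.

```bash
R='{"x":0.62,"y":-0.74,"z":0,"roll":-0.54,"jaw":-1}'; python3 - <<'E'
from h import *
J=np.array([.4905,-.199])
T=(np.array([[607,18],[722,257],[415,205]])-[400,0])/5+[357,205]; S=np.array([[748,355],[588,545],[447,350]])/5+[220,165]
# correspondences by angle: top0(-6)/?; list both against all
for i in range(3):
  for j in range(3):
    o1,d1=ray("top",[T[i]]);o2,d2=ray("side",[S[j]])
    s=np.linalg.lstsq(np.c_[d1[0],-d2[0]],o2-o1,rcond=None)[0]; p=o1+s[0]*d1[0];q=o2+s[1]*d2[0]
    if np.linalg.norm(p-q)<.02: m=(p+q)/2; v=m[:2]-J; print(i,j,np.round(m,3),"gap",round(np.linalg.norm(p-q),4),"r",np.hypot(*v).round(3),"deg",np.degrees(np.arctan2(v[1],v[0])).round(1))
E
python3 -m pendant '[{"x":0.62,"y":-0.74,"roll":-0.54,"jaw":-1},{"x":0.62,"y":-0.74,"roll":-0.54,"jaw":-1},{"x":0.62,"y":-0.74,"roll":-0.54,"jaw":-1},{"x":0.62,"y":-0.74,"roll":-0.54,"jaw":-1},{"x":0.62,"y":-0.74,"roll":-0.54,"jaw":-1}]'
python3 -m pendant '[{"x":0.62,"y":-0.74,"roll":-0.54,"jaw":-1},{"x":0.62,"y":-0.74,"roll":-0.54,"jaw":-1},{"x":0.62,"y":-0.74,"roll":-0.54,"jaw":-1},{"x":0.62,"y":-0.74,"roll":-0.54,"jaw":-1},{"x":0.62,"y":-0.74,"roll":-0.54,"jaw":-1}]'
```

```text
0 0 [ 0.578 -0.207  0.116] gap 0.0067 r 0.088 deg -5.5
1 1 [ 0.443 -0.274  0.112] gap 0.0016 r 0.089 deg -122.4
2 2 [ 0.463 -0.102  0.094] gap 0.0005 r 0.101 deg 105.7invalid input
invalid input
```

```bash
python3 -m pendant '[{"x":0.62,"y":-0.74,"z":0,"roll":-0.54,"jaw":-1},{"x":0.62,"y":-0.74,"z":0,"roll":-0.54,"jaw":-1},{"x":0.62,"y":-0.74,"z":0,"roll":-0.54,"jaw":-1},{"x":0.62,"y":-0.74,"z":0,"roll":-0.54,"jaw":-1},{"x":0.62,"y":-0.74,"z":0,"roll":-0.54,"jaw":-1}]'
```

```text
t: 0.6
position: [0.3297, 0.5056, 0.2195]
ee_rot: [2.79, 1.444, -0.001]
contact_force: [0.3, -0.0, 0.6]
finger_gap: 0.0855
```

```bash
python3 -m pendant '[{"x":0.62,"y":-0.74,"z":0,"roll":-0.54,"jaw":-1},{"x":0.62,"y":-0.74,"z":0,"roll":-0.54,"jaw":-1},{"x":0.62,"y":-0.74,"z":0,"roll":-0.54,"jaw":-1},{"x":0.62,"y":-0.74,"z":0,"roll":-0.54,"jaw":-1},{"x":0.62,"y":-0.74,"z":0,"roll":-0.54,"jaw":-1}]'
python3 -m pendant '[{"x":0.62,"y":-0.74,"z":0,"roll":-0.54,"jaw":-1},{"x":0.62,"y":-0.74,"z":0,"roll":-0.54,"jaw":-1},{"x":0.62,"y":-0.74,"z":0,"roll":-0.54,"jaw":-1},{"x":0.62,"y":-0.74,"z":0,"roll":-0.54,"jaw":-1},{"x":0.62,"y":-0.74,"z":0,"roll":-0.54,"jaw":-1}]'
python3 -m pendant '[{"x":0.62,"y":-0.74,"z":0,"roll":-0.54,"jaw":-1},{"x":0.62,"y":-0.74,"z":0,"roll":-0.54,"jaw":-1},{"x":0.62,"y":-0.74,"z":0,"roll":-0.54,"jaw":-1},{"x":0.62,"y":-0.74,"z":0,"roll":-0.54,"jaw":-1},{"x":0.62,"y":-0.76,"z":0,"roll":-0.54,"jaw":-1}]'
python3 - <<'E'
from workcell import *;import numpy as np
o=observe();r=o["ee_rot"];print(o["position"],2*np.degrees(np.arctan2(r[1],r[0])),o["joints"])
E
```

```text
t: 1.1
position: [0.408, 0.4127, 0.22]
ee_rot: [-2.93, -1.132, -0.0]
contact_force: [-0.1, 0.3, 0.3]
finger_gap: 0.0853
t: 1.6
position: [0.4855, 0.3202, 0.22]
ee_rot: [-3.035, -0.81, -0.0]
contact_force: [-0.4, -0.3, -0.3]
finger_gap: 0.0854
t: 2.1
position: [0.563, 0.2273, 0.22]
ee_rot: [-3.105, -0.478, -0.0]
contact_force: [-0.1, 0.4, -0.7]
finger_gap: 0.085
[0.5629968  0.22727227 0.21995991] -342.49118821315955 [-0.34072087  0.39359528 -0.11302628  1.67257869  0.04901678  1.07815342
 -0.16277959]
```

```bash
python3 -m pendant '[{"x":-0.06,"y":-0.06,"z":-0.9,"roll":0,"jaw":-1},{"x":0,"y":0,"z":-0.9,"roll":0,"jaw":-1},{"x":0,"y":0,"z":-0.9,"roll":0,"jaw":-1},{"x":0,"y":0,"z":-0.9,"roll":0,"jaw":-1},{"x":0,"y":0,"z":-0.4,"roll":0,"jaw":-1}]'
python3 - <<'E'
from h import *
t=read_camera("top");s=read_camera("side")
cv2.imwrite("pics/t1.png",t);cv2.imwrite("pics/s1.png",s)
p=observe()["position"]; print(p,proj("top",[[.5615,.226,.06]]),proj("side",[[.5615,.226,.06]]))
f=lambda im,x,y:cv2.resize(im[y:y+80,x:x+80],None,fx=5,fy=5,interpolation=cv2.INTER_CUBIC)
cv2.imwrite("pics/c2.png",np.hstack([f(t,213,170),f(s,250,140)]))
E
```

```text
t: 2.6
position: [0.5595, 0.2259, 0.1176]
ee_rot: [3.104, 0.481, -0.005]
contact_force: [0.3, -0.1, -0.2]
finger_gap: 0.0854
[0.55954168 0.22623184 0.11836578] [[251.40445132 208.00983887]] [[286.89253138 174.84865889]]
```

View pics/c2.png

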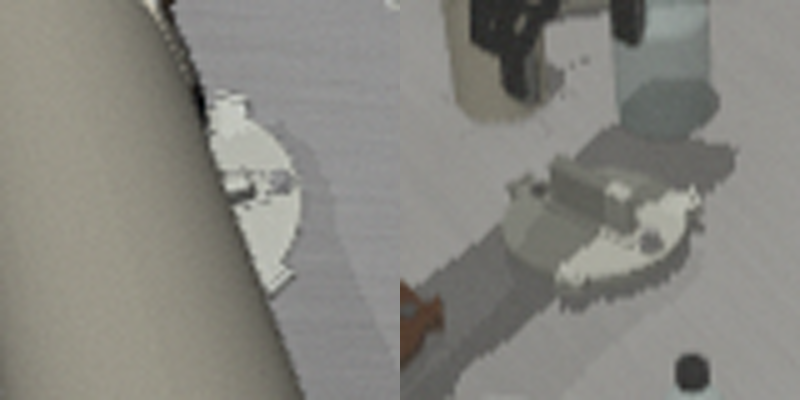

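In the crop (left top view, right side view), the arm hides the top view. In the side view the bar top runs from crop (553,158) to (636,203), so its middle is at side pixel (289,176). The predicted position was (287,175), so they agree within a few mm.

```bash
python3 - <<'E'
from h import *
P=plane("side",np.array([[553-400,158],[636-400,203]])/5+[250,140],.060);print(P,P.mean(0),np.degrees(np.arctan2(*(P[0]-P[1])[::-1])))
P=plane("top",np.array([[125,140],[265,110]])/6+[220,187],.060);print(P,P.mean(0))
E
python3 -m pendant '[{"x":0.08,"y":-0.03,"z":-0.8,"roll":0,"jaw":-1},{"x":0,"y":0,"z":-0.8,"roll":0,"jaw":-1},{"x":0,"y":0,"z":-0.6,"roll":0,"jaw":-1},{"x":0,"y":0,"z":-0.4,"roll":0,"jaw":-1},{"x":0,"y":0,"z":0,"roll":0,"jaw":-1}]'
```

```text
[[0.55241918 0.25388395]
 [0.57485066 0.17940566]] [0.56363492 0.21664481] 106.76133162771156
[[0.5523864  0.25712317]
 [0.5721352  0.1882929 ]] [0.5622608  0.22270803]
t: 3.2
position: [0.5616, 0.2262, 0.054]
ee_rot: [3.104, 0.483, -0.003]
contact_force: [0.0, -0.1, -0.1]
finger_gap: 0.0855
```

```bash
python3 -m pendant '[{"x":0.03,"y":-0.1,"z":-0.15,"roll":0,"jaw":-1},{"x":0,"y":0,"z":0,"roll":0,"jaw":0.3},{"x":0,"y":0,"z":0,"roll":0,"jaw":0.6},{"x":0,"y":0,"z":0,"roll":0,"jaw":0.8},{"x":0,"y":0,"z":0,"roll":0,"jaw":1}]' 60
python3 -m pendant '[{"x":0,"y":0,"z":0,"roll":0,"jaw":1},{"x":0,"y":0,"z":0,"roll":0,"jaw":1},{"x":0,"y":0,"z":0,"roll":0,"jaw":1},{"x":0,"y":0,"z":0,"roll":0,"jaw":1},{"x":0,"y":0,"z":0,"roll":0,"jaw":1}]' 80
```

```text
t: 3.7
position: [0.5633, 0.2242, 0.0517]
ee_rot: [-3.104, -0.484, -0.001]
contact_force: [0.5, 0.9, -0.5]
finger_gap: 0.028
t: 4.2
position: [0.563, 0.224, 0.0512]
ee_rot: [-3.104, -0.484, -0.0]
contact_force: [0.1, -0.4, -0.2]
finger_gap: 0.0002
```

The gap of 0 means the bar isn't between the pads. I'll look.

```bash
python3 - <<'E'
from h import *
t=read_camera("top");s=read_camera("side")
cv2.imwrite("pics/s2.png",s);p=observe();print(p["position"],p["finger_gap"])
f=lambda im,x,y:cv2.resize(im[y:y+80,x:x+80],None,fx=5,fy=5,interpolation=cv2.INTER_CUBIC)
cv2.imwrite("pics/c3.png",np.hstack([f(t,213,170),f(s,250,130)]))
print(proj("side",[p["position"]]))
E
```

```text
[0.56301407 0.2240121  0.05126015] -0.00014877172103548513
[[287.74391875 177.20901872]]
```

View pics/c3.png

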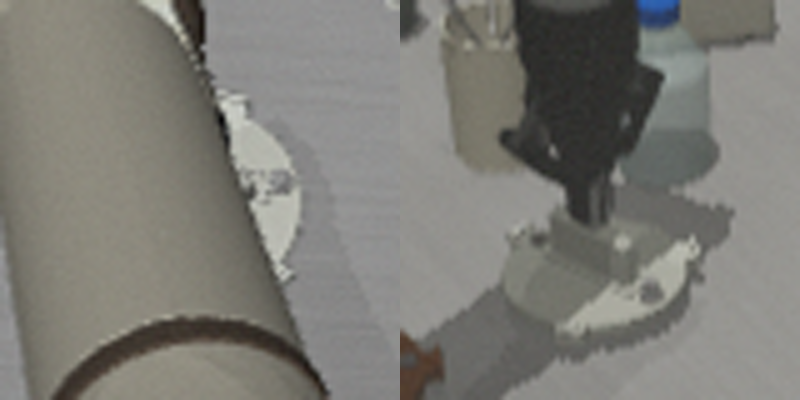

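```bash
python3 - <<'E'
from h import *
s=cv2.imread("pics/s2.png")
cv2.imwrite("pics/c4.png",cv2.resize(s[140:200,255:325],None,fx=10,fy=10,interpolation=cv2.INTER_CUBIC))
print(proj("side",[[.563,.224,z] for z in (.024,.034,.05,.06,.07)]))
E
```

```text
[[288.23675097 183.98956236]
 [288.05651476 181.52073514]
 [287.76491068 177.52871607]
 [287.58060827 175.0071025 ]
 [287.3947027  172.46469844]]
```

View pics/c4.png

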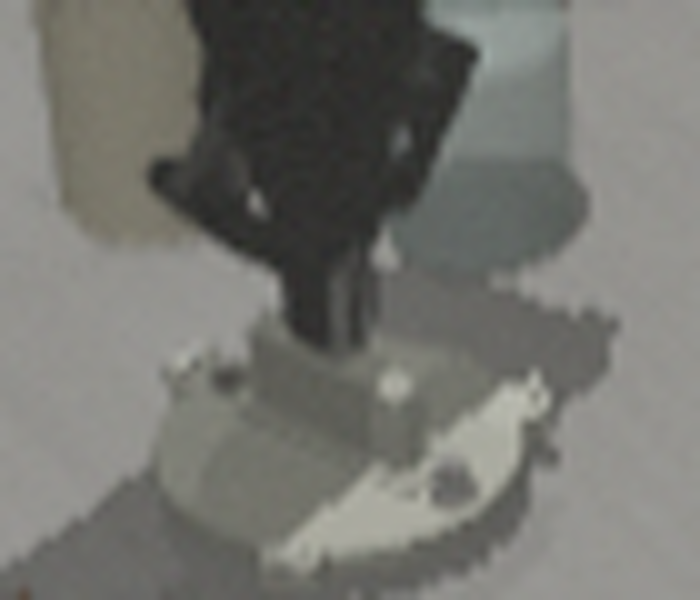

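The closed fingertips end at side row 175, which at that spot is z ≈ 0.06, so they appear to have closed just above the bar. That makes the fingertips about 25 mm higher than the TCP reading implies. I'll feel down gently with the jaws shut to calibrate the height on the bar's top.

```bash
python3 -m pendant '[{"x":0,"y":0,"z":-0.08,"roll":0,"jaw":1},{"x":0,"y":0,"z":-0.08,"roll":0,"jaw":1},{"x":0,"y":0,"z":0,"roll":0,"jaw":1}]'
```

```text
t: 4.6
position: [0.5633, 0.2241, 0.0488]
ee_rot: [3.104, 0.483, 0.001]
contact_force: [-3.6, -1.2, 13.4]
finger_gap: -0.0001
```

```bash
python3 -m pendant '[{"x":0,"y":0,"z":0.3,"roll":0,"jaw":1},{"x":0,"y":0,"z":0.3,"roll":0,"jaw":-1},{"x":0,"y":0,"z":0,"roll":0,"jaw":-1},{"x":0,"y":0,"z":0,"roll":0,"jaw":-1},{"x":0,"y":0,"z":0,"roll":0,"jaw":-1}]'
python3 -m pendant '[{"x":0,"y":0,"z":0,"roll":0,"jaw":-1},{"x":0,"y":0,"z":0,"roll":0,"jaw":-1},{"x":0,"y":0,"z":-0.3,"roll":0,"jaw":-1},{"x":0,"y":0,"z":-0.3,"roll":0,"jaw":-1},{"x":0,"y":0,"z":0,"roll":0,"jaw":-1}]'
python3 - <<'E'
from h import *
s=read_camera("side");cv2.imwrite("pics/s3.png",s);print(observe()["position"],observe()["contact_force"])
cv2.imwrite("pics/c5.png",cv2.resize(s[120:200,240:340],None,fx=7,fy=7,interpolation=cv2.INTER_CUBIC))
E
```

```text
t: 5.1
position: [0.5628, 0.2239, 0.062]
ee_rot: [3.104, 0.483, -0.001]
contact_force: [-0.5, 0.0, -0.5]
finger_gap: 0.0578
t: 5.6
position: [0.5617, 0.2234, 0.0455]
ee_rot: [3.103, 0.483, -0.004]
contact_force: [-0.8, -0.1, -0.4]
finger_gap: 0.0857
[0.5621013  0.22364726 0.04604988] [-0.26697121 -0.01754711 -0.49610794]
```

View pics/c5.png

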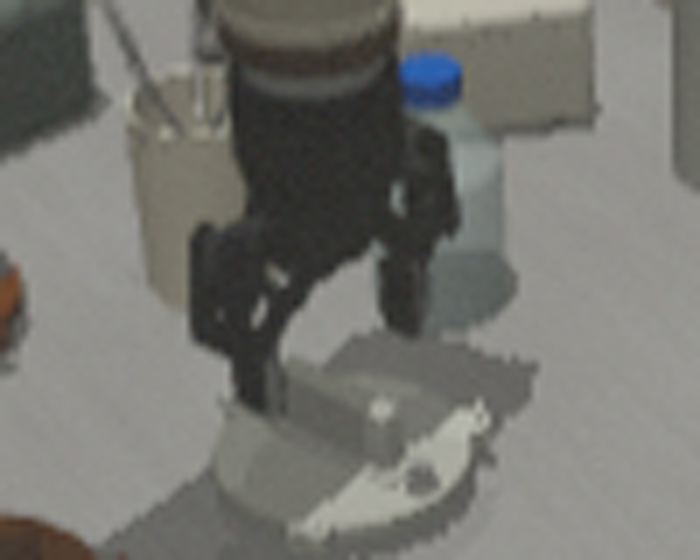

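The open fingers straddle the bar, with tips at crop (265,410) and (400,330). I'll work out the tip height, then step down while watching the force.

```bash
python3 - <<'E'
from h import *
for s in (1,-1):
    print(s,[(z,proj("side",[[.562+s*.044,.2236+s*.014,z]])[0].round(1).tolist()) for z in (.029,.045,.06,.07)])
print("seen right",(240+400/7,120+330/7),"left",(240+265/7,120+410/7))
E
python3 -m pendant '[{"x":0,"y":0,"z":-0.2,"roll":0,"jaw":-1},{"x":0,"y":0,"z":-0.2,"roll":0,"jaw":-1},{"x":0,"y":0,"z":0,"roll":0,"jaw":-1}]'
```

```text
1 [(0.029, [297.7, 176.9]), (0.045, [297.5, 172.9]), (0.06, [297.3, 169.2]), (0.07, [297.1, 166.7])]
-1 [(0.029, [277.8, 189.1]), (0.045, [277.5, 185.1]), (0.06, [277.1, 181.3]), (0.07, [276.9, 178.8])]
seen right (297.14285714285717, 167.14285714285714) left (277.85714285714283, 178.57142857142856)
t: 5.95
position: [0.5624, 0.2237, 0.0364]
ee_rot: [3.104, 0.483, -0.002]
contact_force: [0.9, -1.0, -0.3]
finger_gap: 0.0852
```

The tips are at about 0.070 with TCP at 0.046. That agrees with the touch test: the fingertips really sit about 28 mm higher than stated. I'll grasp at TCP z ≈ 0.022.

```bash
python3 -m pendant '[{"x":0,"y":0,"z":-0.2,"roll":0,"jaw":-1},{"x":0,"y":0,"z":-0.2,"roll":0,"jaw":-1},{"x":0,"y":0,"z":-0.16,"roll":0,"jaw":-1},{"x":0,"y":0,"z":0,"roll":0,"jaw":0.3},{"x":0,"y":0,"z":0,"roll":0,"jaw":0.6}]'
python3 -m pendant '[{"x":0,"y":0,"z":0,"roll":0,"jaw":0.8},{"x":0,"y":0,"z":0,"roll":0,"jaw":1},{"x":0,"y":0,"z":0,"roll":0,"jaw":1},{"x":0,"y":0,"z":0,"roll":0,"jaw":1},{"x":0,"y":0,"z":0,"roll":0,"jaw":1}]' 80
```

```text
t: 6.45
position: [0.5629, 0.224, 0.0231]
ee_rot: [3.104, 0.484, -0.0]
contact_force: [-1.0, -0.6, -0.1]
finger_gap: 0.0589
t: 6.95
position: [0.5636, 0.2243, 0.0238]
ee_rot: [-3.104, -0.483, -0.002]
contact_force: [0.2, 0.0, 3.5]
finger_gap: 0.0125
```

```bash
python3 -m pendant '[{"x":0,"y":0,"z":0.2,"roll":0,"jaw":1},{"x":0,"y":0,"z":0.6,"roll":0,"jaw":1},{"x":0,"y":0,"z":0.8,"roll":0,"jaw":1},{"x":0,"y":0,"z":0.8,"roll":0,"jaw":1},{"x":0,"y":0,"z":0.8,"roll":0,"jaw":1}]'
python3 -m pendant '[{"x":0,"y":0,"z":0.8,"roll":0,"jaw":1},{"x":0,"y":0,"z":0.8,"roll":0,"jaw":1},{"x":0,"y":0,"z":0.8,"roll":0,"jaw":1},{"x":0,"y":0,"z":0.8,"roll":0,"jaw":1},{"x":0,"y":0,"z":0.6,"roll":0,"jaw":1}]'
```

```text
t: 7.45
position: [0.5627, 0.2238, 0.1047]
ee_rot: [3.104, 0.483, -0.001]
contact_force: [-0.6, -0.0, -2.7]
finger_gap: 0.0126
t: 7.95
position: [0.5631, 0.2241, 0.2004]
ee_rot: [-3.104, -0.484, -0.002]
contact_force: [0.8, 0.3, -2.7]
finger_gap: 0.0125
```

```bash
python3 -m pendant '[{"x":-0.1,"y":-0.5,"z":0,"roll":0.09,"jaw":1},{"x":-0.15,"y":-0.84,"z":0,"roll":0.09,"jaw":1},{"x":-0.15,"y":-0.84,"z":0,"roll":0.09,"jaw":1},{"x":-0.15,"y":-0.84,"z":0,"roll":0.09,"jaw":1},{"x":-0.15,"y":-0.84,"z":0,"roll":0.09,"jaw":1}]'
python3 -m pendant '[{"x":-0.15,"y":-0.84,"z":0,"roll":0.09,"jaw":1},{"x":-0.15,"y":-0.84,"z":0,"roll":0.09,"jaw":1},{"x":-0.15,"y":-0.84,"z":0,"roll":0.09,"jaw":1},{"x":-0.15,"y":-0.84,"z":0,"roll":0.09,"jaw":1},{"x":-0.15,"y":-0.84,"z":0,"roll":0.09,"jaw":1}]'
python3 -m pendant '[{"x":-0.15,"y":-0.84,"z":0,"roll":0.09,"jaw":1},{"x":-0.15,"y":-0.84,"z":0,"roll":0.09,"jaw":1},{"x":-0.15,"y":-0.84,"z":0,"roll":0.09,"jaw":1},{"x":-0.15,"y":-0.84,"z":0,"roll":0.09,"jaw":1},{"x":-0.15,"y":-0.84,"z":0,"roll":0.09,"jaw":1}]'
python3 -m pendant '[{"x":-0.15,"y":-0.84,"z":0,"roll":0.09,"jaw":1},{"x":-0.15,"y":-0.84,"z":0,"roll":0.09,"jaw":1},{"x":-0.15,"y":-0.84,"z":0,"roll":0.09,"jaw":1},{"x":-0.15,"y":-0.84,"z":0,"roll":0.09,"jaw":1},{"x":-0.1,"y":-0.5,"z":0,"roll":0.09,"jaw":1}]'
python3 - <<'E'
from h import *
python=None
t=read_camera("top");s=read_camera("side");cv2.imwrite("pics/t4.png",t);cv2.imwrite("pics/s4.png",s)
o=observe();r=o["ee_rot"];print(o["position"],2*np.degrees(np.arctan2(r[1],r[0]))%180,o["joints"])
f=lambda im,x,y:cv2.resize(im[y:y+100,x:x+80],None,fx=5,fy=5,interpolation=cv2.INTER_CUBIC)
cv2.imwrite("pics/c6.png",np.hstack([f(t,360,180),f(s,300,190)]))
E
```

```text
t: 8.45
position: [0.5441, 0.1252, 0.1971]
ee_rot: [3.094, 0.539, -0.004]
contact_force: [0.5, 0.1, -2.3]
finger_gap: 0.0126
t: 8.95
position: [0.5251, 0.0205, 0.1972]
ee_rot: [3.085, 0.595, -0.004]
contact_force: [0.1, -1.2, -2.5]
finger_gap: 0.0127
t: 9.45
position: [0.5062, -0.0842, 0.1972]
ee_rot: [-3.073, -0.65, 0.003]
contact_force: [0.3, 0.3, -2.3]
finger_gap: 0.0125
t: 9.95
position: [0.4882, -0.1816, 0.1972]
ee_rot: [-3.062, -0.702, 0.004]
contact_force: [0.5, 1.0, -2.6]
finger_gap: 0.0125
[ 0.48817765 -0.18195482  0.19732604] 25.698017557242373 [ 0.25797378  0.26580471  0.05424093  1.90813674 -0.01557208  0.97013268
  0.76765787]
```

View pics/c6.png

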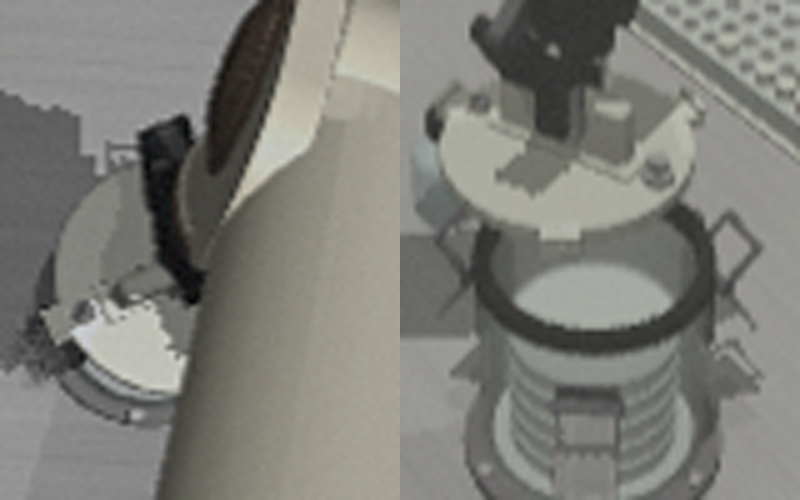

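The lid hangs level over the jar. In the side crop its lugs are at about (440,102), (560,234) and (696,103), with the plug at (480,103) and the valve at (657,172). The jar mouth is clear below. One enlargement will give accurate pixels.

```bash
python3 - <<'E'
from h import *
s=cv2.imread("pics/s4.png")
cv2.imwrite("pics/c7.png",cv2.resize(s[195:245,302:367],None,fx=12,fy=12,interpolation=cv2.INTER_CUBIC))
E
```

```text
(no output)
```

View pics/c7.png

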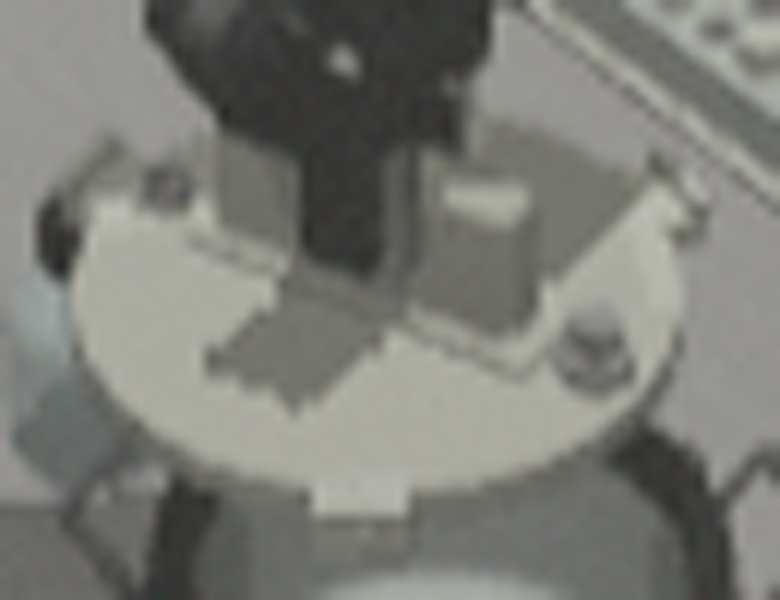

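The near lug's top outer edge is at (360,514), the right lug at (692,205), the plug at (167,187) and the valve base at (590,365). The flange top edge runs through (75,295), (170,440), (480,480), (630,412) and (683,300). From these I'll fit the lid's centre and angle.

```bash
python3 - <<'E'
from h import *
from scipy.optimize import least_squares
lz=.1973-.0238
px=lambda l:np.array(l,float)/12+[302,195]-0.46
E=plane("side",px([(75,295),(100,380),(170,440),(240,470),(480,480),(560,452),(630,412),(668,355),(683,300)]),lz+.024)
f=least_squares(lambda p:np.hypot(*(E-p).T)-.062,[.488,-.182]); C=f.x; print("C",C,"res mm",np.round(f.fun*1e3,1))
f2=least_squares(lambda p:np.hypot(*(E-p[:2]).T)-p[2],[.488,-.182,.062]);print("free r",f2.x)
for nm,q,z,a0 in (("near lug",(360,514),.023,120),("right lug",(692,205),.021,240),("plug",(167,187),.027,0),("valve",(590,362),.026,180)):
    v=plane("side",px([q]),lz+z)[0]-C; print(nm,np.hypot(*v).round(4),(np.degrees(np.arctan2(v[1],v[0]))-a0)%360)
from jar import jar
print("jar now",jar("side",cv2.imread("pics/s0.png") if 0 else cv2.imread("pics/side0.png"),np.array([.49,-.2])))
o=observe();print("TCP-C",o["position"][:2]-C)
E
```

```text
C [ 0.48772017 -0.18198379] res mm [-1.3  0.1  0.2  0.   0.  -0.3  0.7 -0.7 -0.8]
free r [ 0.48708427 -0.18310029  0.0610519 ]
near lug 0.0676 115.63067474780735
right lug 0.0706 112.68777995856331
plug 0.0509 116.07874014503084
valve 0.0493 116.26087862541507
jar now (array([ 0.49170283, -0.20030516]), np.int64(86), 96, np.float64(0.0009319682510836899))
TCP-C [4.57481684e-04 2.89729751e-05]
```

```bash
python3 - <<'E'
from h import *
from scipy.optimize import least_squares
for n,J,px in (("side",(.4917,-.2003),np.array([[748,355],[588,545],[447,350]])/5+[220,165]-.4),("top",(.4899,-.1981),(np.array([[607,18],[722,257],[415,205]])-[400,0])/5+[357,205]-.4)):
  for use in ((0,1,2),(0,1),(1,)):
    def X(p): a=np.radians(p[0]+np.array([0,240,120])); return np.c_[J[0]+p[2]*np.cos(a),J[1]+p[2]*np.sin(a),np.full(3,p[1])]
    def F(p): return np.r_[(proj(n,X(p))-px)[list(use)].ravel(),(p[1]-.116)/.004,(p[2]-.089)/.002]
    f=least_squares(F,[-4,.116,.089],x_scale=[1,.01,.01]);print(n,use,f.x.round(4),f.fun.round(1))
E
```

```text
side (0, 1, 2) [-3.5851  0.1152  0.0892] [-0.3  0.3 -0.  -0.2 -0.3 -0.3 -0.2  0.1]
side (0, 1) [-3.6016  0.1157  0.0896] [-0.2  0.1 -0.  -0.2 -0.1  0.3]
side (1,) [-3.5659  0.1152  0.0892] [ 0.  -0.2 -0.2  0.1]
top (0, 1, 2) [-7.6157  0.1135  0.091 ] [ 1.7 -1.1 -0.8  3.1  5.3  2.6 -0.6  1. ]
top (0, 1) [-3.5304  0.1162  0.0879] [-0.4 -0.6 -0.1  0.5  0.  -0.5]
top (1,) [-2.5405  0.1157  0.0884] [ 0.3  0.2 -0.1 -0.3]
```

```bash
python3 -m pendant '[{"x":0.07,"y":-0.35,"z":0,"roll":0,"jaw":1},{"x":0.05,"y":-0.35,"z":-0.15,"roll":0,"jaw":1},{"x":0,"y":0,"z":-0.15,"roll":0,"jaw":1},{"x":0,"y":0,"z":-0.1,"roll":0,"jaw":1},{"x":0,"y":0,"z":0,"roll":0,"jaw":1}]'
```

```text
t: 10.55
position: [0.4931, -0.1957, 0.1875]
ee_rot: [-3.06, -0.706, 0.002]
contact_force: [0.2, -1.0, -2.7]
finger_gap: 0.0124
```

```bash
python3 -m pendant '[{"x":0,"y":0,"z":0,"roll":0,"jaw":1},{"x":0,"y":0,"z":0,"roll":0,"jaw":1}]'
python3 -m pendant '[{"x":-0.06,"y":-0.14,"z":0,"roll":0.1,"jaw":1},{"x":0,"y":0,"z":-0.2,"roll":0,"jaw":1},{"x":0,"y":0,"z":-0.2,"roll":0,"jaw":1},{"x":0,"y":0,"z":-0.2,"roll":0,"jaw":1},{"x":0,"y":0,"z":0,"roll":0,"jaw":1}]'
python3 - <<'E'
from h import *
P=[]
for i in range(4):
    s=read_camera("side");P.append(observe()["position"])
print(np.array(P).round(4));cv2.imwrite("pics/s5.png",s)
cv2.imwrite("pics/c8.png",cv2.resize(s[200:262,300:374],None,fx=10,fy=9.6,interpolation=cv2.INTER_CUBIC))
E
```

```text
t: 10.75
position: [0.4937, -0.1961, 0.1884]
ee_rot: [-3.061, -0.706, -0.0]
contact_force: [-0.2, 0.2, -2.0]
finger_gap: 0.0125
t: 11.25
position: [0.4912, -0.1996, 0.1721]
ee_rot: [-3.057, -0.718, 0.003]
contact_force: [-0.0, -0.6, -2.3]
finger_gap: 0.0123
[[ 0.4916 -0.1997  0.1726]
 [ 0.4918 -0.1999  0.1729]
 [ 0.4921 -0.2     0.1732]
 [ 0.4922 -0.2     0.1733]]
```

View pics/c8.png

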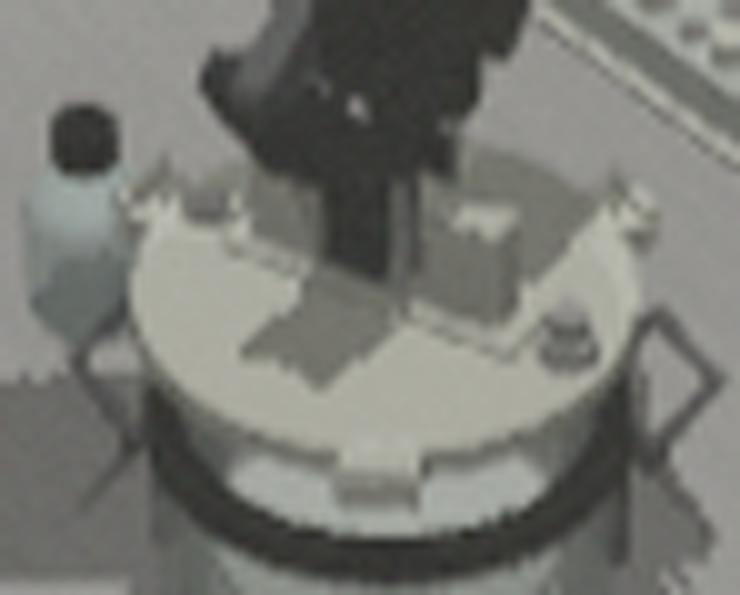

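The lid is above the mouth and level, with its near lug at (378,480) and the clips to either side. I'll fit its centre once more.

```bash
python3 - <<'E'
from h import *
from scipy.optimize import least_squares
lz=.1733-.0238
px=lambda l:np.array(l,float)/[10,9.6]+[300,200]-.45
E=plane("side",px([(132,300),(155,362),(205,408),(260,435),(485,447),(560,418),(610,372),(636,305)]),lz+.024)
for r in (.061,.062):
    f=least_squares(lambda p:np.hypot(*(E-p).T)-r,[.49,-.2]);print("C",f.x,np.round(f.fun*1e3,1))
C=f.x
for nm,q,z,a0 in (("near lug",(377,474),.023,120),("right lug",(653,212),.021,240),("plug",(207,205),.027,0),("valve",(567,352),.026,180)):
    v=plane("side",px([q]),lz+z)[0]-C; print(nm,np.hypot(*v).round(4),(np.degrees(np.arctan2(v[1],v[0]))-a0)%360)
E
```

```text
C [ 0.49027307 -0.2011337 ] [ 0.1 -0.1 -0.3 -0.4  0.3  0.7 -0.3 -0.6]
C [ 0.49102517 -0.1999648 ] [-0.8 -0.4 -0.2 -0.2  0.5  0.7 -0.6 -1.5]
near lug 0.0668 116.36828078697755
right lug 0.0742 114.81295279389298
plug 0.052 115.4129547215018
valve 0.0502 116.7623922780536
```

The lid is centred within about 1 mm and the angle is within 1°. I'll lower it gently, watching for lateral force when the plug enters.

```bash
python3 -m pendant '[{"x":0,"y":0,"z":-0.12,"roll":0,"jaw":1},{"x":0,"y":0,"z":-0.12,"roll":0,"jaw":1},{"x":0,"y":0,"z":-0.12,"roll":0,"jaw":1},{"x":0,"y":0,"z":-0.12,"roll":0,"jaw":1},{"x":0,"y":0,"z":-0.12,"roll":0,"jaw":1}]'
python3 -m pendant '[{"x":0,"y":0,"z":-0.06,"roll":0,"jaw":1},{"x":0,"y":0,"z":-0.06,"roll":0,"jaw":1},{"x":0,"y":0,"z":0,"roll":0,"jaw":1}]'
```

```text
t: 11.95
position: [0.492, -0.2, 0.1579]
ee_rot: [-3.058, -0.718, 0.0]
contact_force: [0.2, 0.4, -2.3]
finger_gap: 0.0124
t: 12.25
position: [0.4919, -0.2, 0.1551]
ee_rot: [-3.058, -0.718, 0.0]
contact_force: [-0.4, -0.3, -2.0]
finger_gap: 0.0127
```

```bash
python3 -m pendant '[{"x":0,"y":0,"z":-0.08,"roll":0,"jaw":1},{"x":0,"y":0,"z":-0.08,"roll":0,"jaw":1},{"x":0,"y":0,"z":-0.08,"roll":0,"jaw":1},{"x":0,"y":0,"z":0,"roll":0,"jaw":1}]'
python3 -m pendant '[{"x":0,"y":0,"z":-0.06,"roll":0,"jaw":1},{"x":0,"y":0,"z":-0.06,"roll":0,"jaw":1},{"x":0,"y":0,"z":0,"roll":0,"jaw":1}]'
```

```text
t: 12.65
position: [0.4918, -0.1999, 0.1489]
ee_rot: [-3.058, -0.718, 0.001]
contact_force: [-0.3, -0.6, -2.3]
finger_gap: 0.0124
t: 12.95
position: [0.4921, -0.2, 0.1463]
ee_rot: [3.058, 0.718, 0.0]
contact_force: [-0.7, 0.5, -0.8]
finger_gap: 0.0127
```

```bash
python3 -m pendant '[{"x":0,"y":0,"z":-0.04,"roll":0,"jaw":1},{"x":0,"y":0,"z":-0.04,"roll":0,"jaw":1},{"x":0,"y":0,"z":-0.04,"roll":0,"jaw":1},{"x":0,"y":0,"z":0,"roll":0,"jaw":1}]'
```

```text
t: 13.35
position: [0.4922, -0.2, 0.1438]
ee_rot: [3.058, 0.718, 0.001]
contact_force: [-3.2, 0.7, 5.7]
finger_gap: 0.0124
```

```bash
python3 -m pendant '[{"x":0,"y":0,"z":-0.04,"roll":0,"jaw":1},{"x":0,"y":0,"z":-0.04,"roll":0,"jaw":1},{"x":0,"y":0,"z":-0.03,"roll":0,"jaw":1},{"x":0,"y":0,"z":0,"roll":0,"jaw":1},{"x":0,"y":0,"z":0,"roll":0,"jaw":1}]'
python3 -m pendant '[{"x":0,"y":0,"z":0,"roll":0,"jaw":1},{"x":0,"y":0,"z":0,"roll":0,"jaw":1},{"x":0,"y":0,"z":0,"roll":0,"jaw":1}]'
```

```text
t: 13.85
position: [0.4922, -0.2001, 0.1419]
ee_rot: [3.058, 0.718, 0.001]
contact_force: [-3.9, 2.3, 11.8]
finger_gap: 0.0126
t: 14.15
position: [0.4922, -0.2001, 0.142]
ee_rot: [3.058, 0.718, 0.001]
contact_force: [-4.4, 1.3, 11.8]
finger_gap: 0.0124
```

The contact is about 14 N with the weight included (11.8 N + 2.4 N). I'll hold for 2.5 s and take a last look.

```bash
for i in 1 2 3 4 5; do python3 -m pendant '[{"x":0,"y":0,"z":0,"roll":0,"jaw":1},{"x":0,"y":0,"z":0,"roll":0,"jaw":1},{"x":0,"y":0,"z":0,"roll":0,"jaw":1},{"x":0,"y":0,"z":0,"roll":0,"jaw":1},{"x":0,"y":0,"z":0,"roll":0,"jaw":1}]' | grep -E 't:|force|position'; done
python3 - <<'E'
from h import *
s=read_camera("side");F=[]
for i in range(8): read_camera("side");F.append(observe()["contact_force"])
print(np.mean(F,0),np.std(F,0))
cv2.imwrite("pics/c9.png",cv2.resize(s[195:275,295:375],None,fx=7,fy=7,interpolation=cv2.INTER_CUBIC))
E
```

```text
t: 14.65
position: [0.4922, -0.2001, 0.1419]
ee_rot: [3.058, 0.718, 0.001]
contact_force: [-5.0, 1.5, 12.0]
t: 15.15
position: [0.4922, -0.2001, 0.1419]
ee_rot: [3.058, 0.718, 0.001]
contact_force: [-4.2, 1.2, 11.8]
t: 15.65
position: [0.4922, -0.2001, 0.1419]
ee_rot: [3.058, 0.718, 0.001]
contact_force: [-4.0, 2.0, 11.7]
t: 16.15
position: [0.4922, -0.2001, 0.1419]
ee_rot: [3.058, 0.718, 0.001]
contact_force: [-5.3, 1.4, 12.2]
t: 16.65
position: [0.4922, -0.2001, 0.1419]
ee_rot: [3.058, 0.718, 0.001]
contact_force: [-5.9, 2.5, 11.7]
[-4.26507863  1.66912213 11.56838308] [0.26510584 0.43076035 0.62229915]
```

View pics/c9.png

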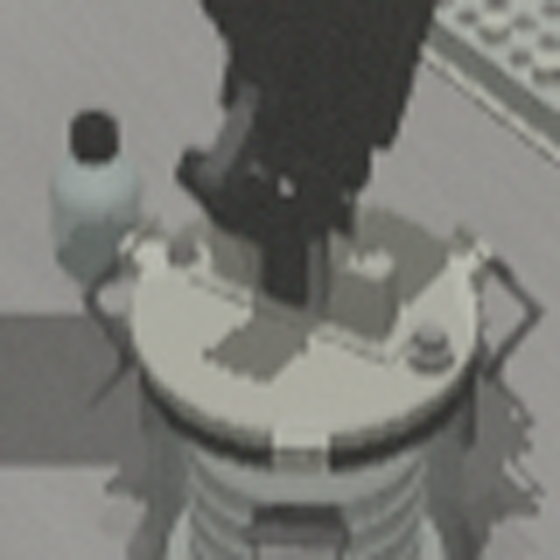

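The lid sits level on the seal. The near lug at (300,448) stands over the near clip at (300,520), and the left (140,250) and right (475,250) lugs are at their clip loops. Force and position are steady, so I'm handing in.

```bash
python3 -c "
from workcell import *
o=observe();print(o['t'],o['contact_force'],o['finger_gap']);print(close_job())"
```

```text
17.1 [-4.09471306  1.68424935 12.76994121] 0.012684958597130433
the job is handed in; nothing more can be done
None
```

I gripped the white lid by its bar, carried it over the jar and turned it about 8° so its lugs stood over the clips. I then lowered it into the mouth and handed in at t = 17.1 s, still holding it down. No verdict was reported.

**Last checks**
- **Press force:** about 12 N upward on the tool plus about 2.4 N of lid weight, so roughly 14 to 15 N. It was steady for about 3 s before hand-in.
- **Seal squash:** about 4.5 to 5 mm, from TCP height.
- **Position:** the last fit before lowering put the lid's centre within about 1 to 2 mm of the jar's and its angle within about 1°.
- **Final picture:** the lid sits level, and its lugs are over the clips.
- **Grip:** the fingers read 12.5 mm on the 14 mm bar.

**What disagreed**
- **First grasp missed:** the jaws closed above the bar. The fingertips stood about 28 mm higher relative to the reported TCP than the description says. I measured this by a light 13 N touch on the bar's top and a picture, then grasped lower.
- **Sideways force:** about 4 to 5 N stays on the tool, so the lid probably rubs or sits slightly off to +x within the 3 mm play. I left it alone.
- **Camera difference:** the top and side views differ by about 2 mm on the jar's centre.

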